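# Press the lids onto two spice jars in a lid press

## Task

Slide the jar carrier of the lid press so that the square jar is centred under the ram (within about 5 mm), push the ram down by its knob until the lid is fully home and lean on it for half a second with about 15 N on the lid, then let the ram rise; after that do the same for the round jar. Leave the six-sided jar's lid standing proud, never press a lid with more than 40 N, and leave the mug, mill and bowl where they are, with all jars upright in their pockets at the end.

Things in the scene. Friction and masses are not known exactly. Their poses are not given: they have to be found in the camera images.
- press: fixed lid press: steel bed 320 x 240 x 12 mm; white column 34 mm square, 180 mm high, 120 mm from the ram axis in both +x and +y; white arm 30 mm wide, 150-180 mm above the table, running diagonally from the column to 17 mm past the ram axis. Origin on the table below the ram axis; z up; +x = along the x slide, away from the finger well; y = along the y slide. Place and yaw vary.
- carrier (a point): centre of the wooden jar carrier, a 120 x 120 mm tray with 2 x 2 pockets whose centres lie +-28.5 mm in x and y from this point, on the pocket floors 40 mm above the table; axes as the press. It rides on crossed slides along the press's x and y, against about 2 N of friction and slight damping in each, and stays where it is left; it travels 62 mm either way from where it starts.
- finger_well (a point): open-topped wooden well on the front (-x side) of the carrier, to push the carrier by with closed fingers put in it: inside 46 mm (x) by 64 mm (y), walls 8 mm, inner floor 34 mm below the rim. The point is the centre of its mouth at rim height, 75 mm above the table, 155 mm from the carrier\'s centre; axes as the press.
- press_axis (a point): point on the vertical ram axis at the underside of the press's arm, 150 mm above the table; fixed to the press, axes as the press. Jar and lid are centred when they lie straight below it.
- knob_top (a point): centre of the flat top of the ram's black knob (44 mm across, 16 mm high), 246 mm above the table when the ram is up; moves with the ram. Pressed straight down from above.
- ram (a joint): how far the ram is down, m, 0 to 0.045; a spring lifts it when let go (moving it free takes 2 to 5 N). Its 20 mm sprung rubber foot (gives 1 mm per 3 N, at most 10 mm) is screwed out by an unmeasured amount: it meets a proud lid after 12 to 24 mm of ram travel. The hand feels about 11 N while a lid goes down its 8 mm; at its stop the force climbs further.
- jar_square: white ceramic spice jar, square, 47 mm wide (sides along the press's axes) seen from above, 50 mm high; round neck with a steel push-on lid (32 mm across, 12 mm high). Stands loose, with 1.5 mm or more of play, in one of the carrier's four pockets (which one varies). Origin: centre of its underside, 40 mm above the table; z up.
- jar_round: white ceramic spice jar, round, 47 mm across seen from above, 50 mm high; round neck with a steel push-on lid (32 mm across, 12 mm high). Stands loose, with 1.5 mm or more of play, in one of the carrier's four pockets (which one varies). Origin: centre of its underside, 40 mm above the table; z up.
- jar_hex: white ceramic spice jar, six-sided, 41 mm across the flats seen from above, 50 mm high; round neck with a steel push-on lid (32 mm across, 12 mm high). Stands loose, with 1.5 mm or more of play, in one of the carrier's four pockets (which one varies). Origin: centre of its underside, 40 mm above the table; z up.
- lid_square (a joint): how far the lid of the square jar has been pushed on, in m: 0 = standing 8 mm proud (lid top 110 mm above the table), 0.008 = fully home on its stop (lid top 102 mm above the table). It moves against about 7 N of friction and stays where it is left.
- lid_round (a joint): how far the lid of the round jar has been pushed on, in m: 0 = standing 8 mm proud (lid top 110 mm above the table), 0.008 = fully home on its stop (lid top 102 mm above the table). It moves against about 7 N of friction and stays where it is left.
- lid_hex (a joint): how far the lid of the six-sided jar has been pushed on, in m: 0 = standing 8 mm proud (lid top 110 mm above the table), 0.008 = fully home on its stop (lid top 102 mm above the table). It moves against about 7 N of friction and stays where it is left.
- lidtop_square (a point): centre of the top of the square jar's lid.
- lidtop_round (a point): centre of the top of the round jar's lid.
- mug: blue mug, 80 mm across and 90 mm high, standing beside the press; origin at its underside's centre. Leave alone.
- mill: dark wooden pepper mill, 54 mm across and 145 mm high; origin at its underside's centre. Leave alone.
- bowl: white bowl, 120 mm across and 50 mm high; origin at its underside's centre. Leave alone.
Mind the look-alikes: they are no part of the job. What is shaped like the jar_hex but purple is not meant.

How it is judged:
By the outcome, as a careful person would: the job done as asked, in the order asked, and still so for the second after the job is handed in, with the robot touching nothing.
It also fails if it takes over 72 s, if anything falls off the work surface, if the arm or the gripper's body presses on something with over 40 N, if the wrist force passes 120 N, or if a joint passes its speed limit or range.

## Robot

A 6-joint arm with a two-finger parallel gripper is mounted at the origin on the work surface. World frame = base frame: x ahead of the robot, y to its left, z up, the work surface at z = 0. Lengths are in m, angles in degrees, forces in N, time in s.
With the tool pointing down it reaches from about 0.35 to 0.875 m from the base axis. Payload 4.2 kg.
Tool frame: the origin (TCP) lies on the mounting face of the last link; the fingertips stand 182 mm ahead of it and the grasp point (between the pads) lies 164 mm ahead of it (r.tcp_to_grasp is the distance from the TCP to the grasp point, in m); z points along the fingers, y is the line along which they close (so a half turn about z gives the same grasp; the last joint's range is limited). The gripper opens to 87 mm and grips with 3 to 60 N. Pads are 19 mm wide; open, the fingers measure 117 mm over their backs; the gripper's body (75 mm by 190 mm) begins 51 mm behind the grasp point.
Start: joints at [-61.73, 22.042, 0.453, 0, -68.411, -14.817], TCP at [0.145, -0.608, 0.405] pointing down, gripper open.
Joint ranges: [-179.83, 179.83], [-69.29, 118.12], [-61.27, 80.66], [-181.25, 117.63], [-171.15, -9.14], [-177.46, 177.46]. Speed limits (degrees/s): [159.86, 159.86, 180, 180, 180, 180].

## Interface

Orientations are given as a 3x3 rotation matrix whose columns are the frame's x, y, z axes.
In Python, from station import sense, eyes, r gives the robot as it stands.
- The arm moves only by the tool jog_arm, never from a script. Its argument "increments" is a list of rows, each a list of 4 numbers: the shift along the tool's x, y, z normalised to -1 to 1, where 1 is 0.02 m, then the turn about the tool's z normalised to -1 to 1, where 1 is 0.08 rad. A call has 1 to 10 rows; each row shifts and turns the commanded pose from where the row before left it, along the tool's axes as they then stand; what a row does not reach is not made up. A row lasts 1/10 s, in which the tool goes at most 50 mm and 8.59 degrees, less where a joint would pass 70% of its speed; a pose out of reach is approached as far as the arm can. A call with a number of a shift or a turn outside -1 to 1 is refused whole. A call with a gripper value outside its range is refused whole. "grip" is the finger opening in mm, from 0 to 87, set as the call begins (left out, the last holds). The fingers move at their own pace and stop on an object; the grip force is fixed at half the most. Time passes only in rows, so rows that do not move let the fingers close. It gives the time, the measured TCP pose, the force, the opening and the grip force at its end, in the units of the state.
- sense(): the state, without advancing time (a new reading comes with each control period).
- eyes.capture(name): name is "scene" or "side" or "wrist"; returns the picture (420x560x3 uint8, blue, green, red); there is no depth.
- eyes.get_calibration(name): a dict with "camera_matrix" (3x3 intrinsics, pixels), "R" (3x3) and "t" (3): a world point X has camera coordinates R X + t; the wrist camera has in their place "T_tool_cam" (4x4, takes a point from camera to tool coordinates, whose origin is the TCP and whose axes are the flange's). Camera axes: x right, y down, z forward; pixel columns grow to the right and rows downward; lengths in m; the calibration is good to about 2 mm. A picture is of the moment at which its call begins: read the wrist's pose just before it. get_calibration takes no time and is no camera call.
- r.finish_job(): hands the job in; it is judged then, once.
Trained networks look in the newest picture that a camera, given by its name, has taken for a name from the list of things; names that differ only in an ending like _2 or _b are one class to them, and where a whole thing is asked for, a point or a joint stands for the part that bears it (a point fixed in the world has none). Each returns a list of dicts, best first, with "conf" (0 to 1); they miss things now and then, are a little off and sometimes report something else, mostly with a low value. They report only what shows in the picture. A call takes as long as a camera call. They do not tell look-alikes from the thing itself.
- eyes.spot_in(camera, name): "centre" ([x, y, z] in m, in world coordinates, good to about 4 mm: the middle of the surface that is visible of it).
- eyes.outline_of(camera, name): "mask" (420x560 bool, what is visible of it).
The state is a dict: "time_s": time; "joints": joint angles; "joint_velocities": joint speeds; "effort": joint torques, N m; "tcp_pos": TCP position; "ee_rot": TCP orientation; "wrist_force": force on the tool from outside, world axes, zero at the start; "moment": the same for the moment, N m; "gripper_width": opening from 0.0 (shut) to 1.0 (fully open); "gripper_force": force on a finger pad.
Only numpy, scipy, OpenCV 4.12 (cv2) and the standard library are available. Lean on these libraries where they do the work, as an engineer would, in place of code of your own. Each camera call takes 0.05 s, during which the arm holds its last target. There are 200 camera calls.

## Working session

There is one attempt and no reset: what is moved stays moved. The work goes in short steps, Python scripts to look and compute and a tool call to move; the robot and the scene stay as the last step left them, time stands still between calls to the robot, and variables do not carry over. Pictures are saved under pics/ and viewed, at most 10 in all, crops included, and the job is handed in when it is done.

Besides the shell and the picture viewer there is one more tool, called after ">>>" as name(argument=value, ...) on one line, values as JSON. jog_arm: Moves the arm, as the interface text tells. Its arguments: {"type":"object","properties":{"increments":{"type":"array"},"grip":{"type":"number"}},"required":["increments"]}

```bash
mkdir -p pics
python3 - <<'E'
from station import sense, eyes, r
import cv2, numpy as np
s=sense(); print(s)
for c in ("scene","side"):
    im=eyes.capture(c); cv2.imwrite(f"pics/{c}0.png",im)
    for n in ("jar_square","jar_round","jar_hex","finger_well","knob_top","lidtop_square","lidtop_round","carrier","mug","mill","bowl","press"):
        print(c,n,[(np.round(d["centre"],4).tolist(),round(d["conf"],2)) for d in eyes.spot_in(c,n)][:3])
    k=eyes.get_calibration(c); print(k)
E
```

```text
{'time_s': 0.0, 'joints': array([-6.17298711e+01,  2.20888720e+01,  3.81657588e-01, -3.13223773e-02,
       -6.84098976e+01, -1.48172549e+01]), 'joint_velocities': array([ 0.03996503, -0.00914748, -0.01340066, -0.04752868,  0.01331997,
        0.03164217]), 'effort': array([-3.24520415e-04, -3.90664780e+01,  1.87406999e+01,  4.21973661e+00,
        1.11207756e-02, -1.96888382e-04]), 'tcp_pos': array([ 0.1454019 , -0.60763962,  0.40368587]), 'ee_rot': array([[-9.72608492e-01, -2.32448811e-01, -5.20375488e-04],
       [-2.32449391e-01,  9.72606352e-01,  2.04090294e-03],
       [ 3.17150433e-05,  2.10596050e-03, -9.99997782e-01]]), 'wrist_force': array([ 0.05669457,  0.03904868, -1.08367071]), 'moment': array([-0.00792019, -0.01314805,  0.0187011 ]), 'gripper_force': 0.0, 'gripper_width': 0.9917890986779686}
scene jar_square [([0.6648, 0.0028, 0.089], 0.81), ([0.4551, -0.3636, 0.0787], 0.15)]
scene jar_round [([0.602, 0.0048, 0.0899], 0.66)]
scene jar_hex [([0.5973, -0.044, 0.0907], 0.94), ([0.4267, -0.1308, 0.0497], 0.74)]
scene finger_well [([0.5544, -0.0142, 0.0462], 0.64)]
scene kno
[... 1122 characters left out ...]
0.5938, 0.0251, 0.1098], 0.5)]
side carrier [([0.4955, 0.0192, 0.0492], 0.63)]
side mug [([0.5249, 0.3566, 0.0538], 0.66)]
side mill [([0.4329, -0.3405, 0.0689], 0.57), ([0.706, 0.0706, 0.0096], 0.23)]
side bowl [([0.6081, -0.4259, 0.0328], 0.94)]
side press [([0.7081, 0.0696, 0.0103], 0.97), ([0.6464, 0.001, 0.2405], 0.62)]
{'camera_matrix': array([[476.37205113,   0.        , 276.11790699],
       [  0.        , 476.37205113, 209.64255866],
       [  0.        ,   0.        ,   1.        ]]), 'R': array([[-0.84984939, -0.52694318, -0.00932189],
       [-0.34481193,  0.56931239, -0.74631638],
       [ 0.39857339, -0.63104222, -0.66552608]]), 't': array([0.44816631, 0.32883082, 1.16156034])}
```

View pics/scene0.png

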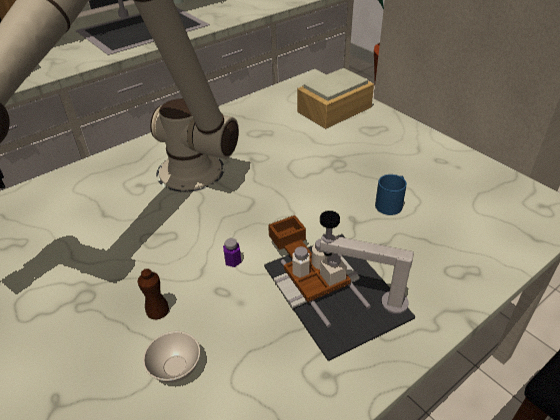

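View pics/side0.png

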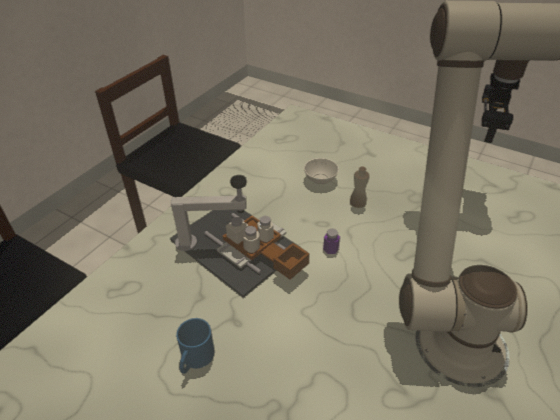

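The scene view shows the press at about (340,270), with the well at (287,232), the knob at (330,218) and the column at (397,280). The white hex-jar candidate is at (301,262), the purple look-alike at (232,252). The side view shows the well at (285,255), the knob at (238,182) and the purple one at (332,240). The white one in the carrier fits jar_hex; the purple one is outside the press. Enlarging to confirm.

Run:
```python
import cv2, numpy as np
a=cv2.imread("pics/scene0.png")[200:360,255:415]; b=cv2.imread("pics/side0.png")[165:295,165:315]
a=cv2.resize(a,(400,400),interpolation=cv2.INTER_CUBIC); b=cv2.resize(b,(400,347),interpolation=cv2.INTER_CUBIC)
b=cv2.copyMakeBorder(b,0,53,0,0,cv2.BORDER_CONSTANT)
cv2.imwrite("pics/crop.png",cv2.convertScaleAbs(np.hstack([a,b]),alpha=1.2))
```

```text
(no output)
```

View pics/crop.png

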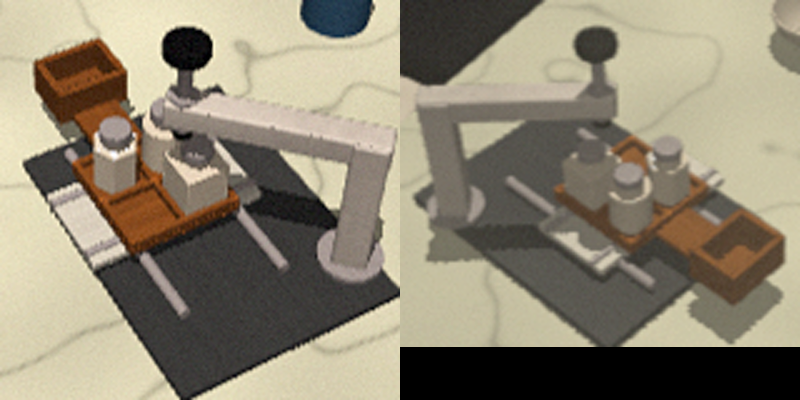

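The crop confirms it: the white hex jar is in the (-x,-y) pocket, round in (-x,+y), square in (+x,+y), and (+x,-y) is empty. I'll do a rough fit of the press pose and plan the move to a wrist view.

```bash
cat > h.py <<'E'
import numpy as np, cv2
from station import sense, eyes, r
from scipy.optimize import least_squares
def proj(cam,X,s=None):
    k=eyes.get_calibration(cam); X=np.atleast_2d(X)
    if cam=="wrist":
        T=k["T_tool_cam"]; P=((X-s["tcp_pos"])@s["ee_rot"]-T[:3,3])@T[:3,:3]
    else: P=X@k["R"].T+k["t"]
    p=P@k["camera_matrix"].T; return p[:,:2]/p[:,2:]
def atz(cam,uv,z,s=None):
    k=eyes.get_calibration(cam); d=np.linalg.inv(k["camera_matrix"])@[*uv,1]
    if cam=="wrist":
        T=k["T_tool_cam"]; d=s["ee_rot"]@T[:3,:3]@d; o=s["tcp_pos"]+s["ee_rot"]@T[:3,3]
    else: d=k["R"].T@d; o=-k["R"].T@k["t"]
    return o+d*(z-o[2])/d[2]
def rz(a): return np.array([[np.cos(a),-np.sin(a)],[np.sin(a),np.cos(a)]])
def st():
    s=sense(); return s
def plan(target,yawx=None):
    "tool-frame units to target (TCP)"
    s=sense(); d=s["ee_rot"].T@(np.array(target)-s["tcp_pos"]); return np.round(d/0.02,2)
def yaw(s): return np.degrees(np.arctan2(s["ee_rot"][1,0],s["ee_rot"][0,0]))
E
python3 - <<'E'
from h import *
print(eyes.get_calibration("wrist"))
C=lambda u,v:(255+u/2.5,200+v/2.5)
D=lambda u,v:(165+(u-400)/2.667,165+v/2.667)
A={'mm':C(35,63),'mp':C(105,40),'pp':C(127,72),'pm':C(57,97)}
B={'pp':D(662,255),'mp':D(735,278),'mm':D(783,240),'pm':D(735,212)}
for c,S in(("scene",A),("side",B)):
    for k,v in S.items(): print(c,k,np.round(atz(c,v,.075)[:2],4))
for c,v in(("scene",C(187,40)),("side",D(597,38))): print(c,'knob',atz(c,v,.246))
for v in (C(25,165),C(185,400),C(400,293)): print('bed',atz("scene",v,.012))
for v in (D(415,195),D(608,347)): print('bedside',atz("side",v,.012))
# lids
for n,c,v in (("sq","scene",C(203,150)),("hex","scene",C(115,125)),("sq","side",D(591,143)),("rd","side",D(629,170)),("hex","side",D(667,144))): print(n,c,atz(c,v,.110))
print(plan([.52,-.0,.50]))
E
```

```text
{'camera_matrix': array([[318.37206597,   0.        , 272.14946841],
       [  0.        , 318.37206597, 211.84649416],
       [  0.        ,   0.        ,   1.        ]]), 'T_tool_cam': array([[ 2.50769362e-04, -9.65289346e-01, -2.61182725e-01,
         7.11202371e-02],
       [ 9.99999969e-01,  2.43638373e-04,  5.96816952e-05,
        -5.52725287e-04],
       [ 6.02402973e-06, -2.61182731e-01,  9.65289377e-01,
         1.95929000e-02],
       [ 0.00000000e+00,  0.00000000e+00,  0.00000000e+00,
         1.00000000e+00]])}
scene mm [ 0.4391 -0.014 ]
scene mp [0.4587 0.0654]
scene pp [0.5116 0.0506]
scene pm [ 0.4938 -0.0281]
side pp [0.5205 0.075 ]
side mp [0.4427 0.0631]
side mm [ 0.4269 -0.0058]
side pm [ 0.4884 -0.0144]
scene knob [ 0.65086376 -0.00473999  0.246     ]
side knob [ 0.64415633 -0.00599461  0.246     ]
bed [ 0.49937957 -0.07675934  0.012     ]
bed [ 0.80696904 -0.13836846  0.012     ]
bed [0.85231639 0.09226722 0.012     ]
bedside [0.83938635 0.09637522 0.012     ]
bedside [0.53208489 0.15912318 0.012     ]
sq scene [0.66560696 0.01020735 0.11      ]
hex scene [ 0.58792684 -0.03138733  0.11      ]
sq side [0.65316783 0.00670306 0.11      ]
rd side [0.5957215 0.019898  0.11     ]
hex side [ 0.58352221 -0.03369806  0.11      ]
[-25.28  25.2   -4.76]
```

Press yaw is about -11.3° and the knob is near (0.648, -0.005). First move: raise the tool, turn it to the press axes and close the fingers.

>>> jog_arm(increments=[[0,0,-0.8,0.9],[0,0,-0.8,0.9],[0,0,-0.8,0.9],[0,0,-0.8,0.9],[0,0,-0.8,0.9],[0,0,-0.8,0.9]], grip=0)

```text
time_s: 1.9
tcp_pos: [0.1454, -0.6078, 0.5014]
ee_rot: [[-0.98, 0.199, 0.0], [0.199, 0.98, -0.0], [-0.0, -0.0, -1.0]]
wrist_force: [0.4, -0.1, -0.4]
gripper_width: 0.537
gripper_force: 0.0
```

```bash
python3 -c "
from h import *
s=st();print(yaw(s),s['tcp_pos'],plan([.50,.0,.50]))"
```

```text
168.5301209218947 [ 0.14539673 -0.60775421  0.50144714] [-11.33  33.31   0.07]
```

>>> jog_arm(increments=[[-0.33,0.98,0,0],[-0.33,0.98,0,0],[-0.33,0.98,0,0],[-0.33,0.98,0,0],[-0.33,0.98,0,0],[-0.33,0.98,0,0],[-0.33,0.98,0,0],[-0.33,0.98,0,0],[-0.33,0.98,0,0],[-0.33,0.98,0,0]])

```text
time_s: 2.9
tcp_pos: [0.2488, -0.4277, 0.5009]
ee_rot: [[-0.981, 0.196, 0.0], [0.196, 0.981, -0.0], [-0.0, -0.0, -1.0]]
wrist_force: [-0.2, 0.4, -0.2]
gripper_width: 0.009
gripper_force: 0.0
```

>>> jog_arm(increments=[[-0.33,0.98,0,0],[-0.33,0.98,0,0],[-0.33,0.98,0,0],[-0.33,0.98,0,0],[-0.33,0.98,0,0],[-0.33,0.98,0,0],[-0.33,0.98,0,0],[-0.33,0.98,0,0],[-0.33,0.98,0,0],[-0.33,0.98,0,0]])

```text
time_s: 3.9
tcp_pos: [0.3518, -0.2485, 0.501]
ee_rot: [[-0.981, 0.196, 0.001], [0.196, 0.981, -0.0], [-0.001, -0.0, -1.0]]
wrist_force: [-0.3, -0.2, -0.7]
gripper_width: 0.004
gripper_force: 0.0
```

>>> jog_arm(increments=[[-0.33,0.98,0,0],[-0.33,0.98,0,0],[-0.33,0.98,0,0],[-0.33,0.98,0,0],[-0.33,0.98,0,0],[-0.33,0.98,0,0],[-0.33,0.98,0,0],[-0.33,0.98,0,0],[-0.33,0.98,0,0],[-0.33,0.98,0,0]])

```text
time_s: 4.9
tcp_pos: [0.455, -0.0692, 0.5009]
ee_rot: [[-0.981, 0.196, 0.0], [0.196, 0.981, 0.0], [-0.0, 0.0, -1.0]]
wrist_force: [1.1, -0.9, -0.1]
gripper_width: 0.004
gripper_force: 0.0
```

>>> jog_arm(increments=[[-0.33,0.98,0,0],[-0.33,0.98,0,0],[-0.33,0.98,0,0],[-0.4,0.9,0,0],[0,0,0,0]])

```text
time_s: 5.4
tcp_pos: [0.4983, 0.0014, 0.5004]
ee_rot: [[-0.981, 0.194, -0.0], [0.194, 0.981, 0.0], [0.0, 0.0, -1.0]]
wrist_force: [-0.3, -0.4, -0.0]
gripper_width: 0.004
gripper_force: 0.0
```

Run:
```python
from h import *
s=st(); im=eyes.capture("wrist"); cv2.imwrite("pics/w1.png",im); np.savez("w1.npz",tcp_pos=s["tcp_pos"],ee_rot=s["ee_rot"])
print(s["tcp_pos"],yaw(s),s["gripper_width"],s["time_s"])
for n in ("jar_square","jar_round","jar_hex","finger_well","knob_top","lidtop_round","lidtop_square","press"):
    print(n,[(np.round(d["centre"],4).tolist(),round(d["conf"],2)) for d in eyes.spot_in("wrist",n)][:3])
```

```text
[0.49827363 0.00138501 0.50035042] 168.8067490651683 0.0038328801234406014 5.4
jar_square []
jar_round [([0.577, 0.0259, 0.0741], 0.65)]
jar_hex [([0.5711, -0.0281, 0.0645], 0.68), ([0.4174, -0.1174, 0.0444], 0.66)]
finger_well [([0.4954, 0.015, 0.0363], 0.76)]
knob_top []
lidtop_round []
lidtop_square [([0.4357, -0.3391, 0.0406], 0.73)]
press [([0.5517, 0.0822, 0.0141], 0.69)]
```

View pics/w1.png

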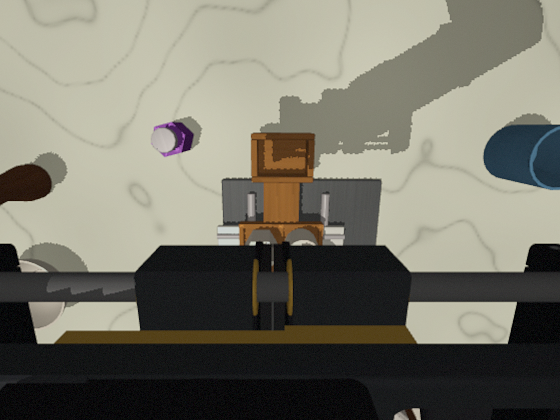

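The wrist view shows the well mouth at (283,157), aligned with the image axes. The purple look-alike is at (172,139), and the gripper hides the knob and lids. I'll turn 90° so that the well, lids and knob all show at once.

```bash
python3 -c "
from h import *
s=st();print(s['joints'],plan([.611,.063,.50]))"
```

```text
[ 1.86933734e+01  6.09095667e+00 -7.22138269e+00  1.31009022e-03
 -7.66695734e+01 -1.20032543e+02] [-4.97  4.24  0.05]
```

>>> jog_arm(increments=[[-1,0.85,0,0],[-1,0.85,0,0],[-1,0.85,0,0],[-1,0.85,0,0],[-1,0.85,0,0],[0,0,0,-1],[0,0,0,-1],[0,0,0,-1],[0,0,0,-1],[0,0,0,-1]])

```text
time_s: 6.85
tcp_pos: [0.6118, 0.0634, 0.5007]
ee_rot: [[-0.979, -0.204, -0.0], [-0.204, 0.979, -0.0], [0.0, -0.0, -1.0]]
wrist_force: [-0.2, 0.3, -0.7]
gripper_width: 0.005
gripper_force: 0.0
```

>>> jog_arm(increments=[[0,0,0,-1],[0,0,0,-1],[0,0,0,-1],[0,0,0,-1],[0,0,0,-1],[0,0,0,-1],[0,0,0,-1],[0,0,0,-1],[0,0,0,-1],[0,0,0,-1]])

```text
time_s: 7.85
tcp_pos: [0.6118, 0.0633, 0.5008]
ee_rot: [[-0.536, -0.845, -0.0], [-0.845, 0.536, -0.0], [0.0, 0.0, -1.0]]
wrist_force: [-0.7, 0.1, -1.1]
gripper_width: 0.007
gripper_force: 0.0
```

>>> jog_arm(increments=[[0,0,0,-1],[0,0,0,-1],[0,0,0,-1],[0,0,0,-1],[0,0,0,-0.6],[0,0,0,0]])

```text
time_s: 8.45
tcp_pos: [0.6118, 0.0634, 0.5007]
ee_rot: [[-0.199, -0.98, -0.0], [-0.98, 0.199, -0.0], [0.0, 0.0, -1.0]]
wrist_force: [-0.0, 0.0, -0.2]
gripper_width: 0.002
gripper_force: 0.0
```

Run:
```python
from h import *
s=st(); im=eyes.capture("wrist"); cv2.imwrite("pics/w2.png",im); np.savez("w2.npz",tcp_pos=s["tcp_pos"],ee_rot=s["ee_rot"])
print(s["tcp_pos"],yaw(s),s["time_s"])
for n in ("jar_square","jar_round","jar_hex","finger_well","knob_top","lidtop_round"):
    print(n,[(np.round(d["centre"],4).tolist(),round(d["conf"],2)) for d in eyes.spot_in("wrist",n)][:3])
cv2.imwrite("pics/w2c.png",cv2.resize(im[0:300,60:500],None,fx=1.8,fy=1.8,interpolation=cv2.INTER_CUBIC))
```

```text
[0.61178637 0.06337271 0.50074144] -101.48478104845186 8.45
jar_square [([0.6407, 0.018, 0.0912], 0.75)]
jar_round [([0.5991, 0.0185, 0.1079], 0.93)]
jar_hex [([0.5919, -0.0339, 0.1081], 0.77), ([0.4266, -0.1137, 0.0383], 0.72)]
finger_well [([0.5409, -0.0017, 0.0368], 0.62)]
knob_top [([0.6477, -0.004, 0.2467], 0.95), ([0.5992, 0.0213, 0.1076], 0.65)]
lidtop_round [([0.5985, 0.024, 0.1089], 0.63)]
```

View pics/w2c.png

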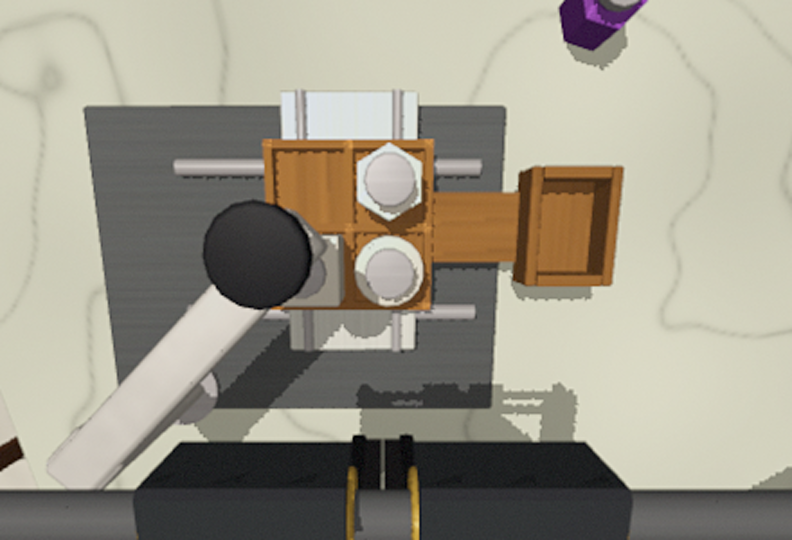

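The crop shows the knob at (257,254), the round lid at (390,274), the hex lid at (390,180) and the well rim spanning about (532..622,167..286). The square jar is partly under the knob at (325,270).

Run:
```python
from h import *
s=dict(np.load("w2.npz"))
u=lambda x,y:(60+x/1.8,y/1.8)
K=atz("wrist",u(257.5,254.5),.246,s)[:2]
R=atz("wrist",u(390.5,274),.110,s)[:2]; H=atz("wrist",u(389.5,180),.110,s)[:2]
bed=np.array([atz("wrist",u(*p),.012,s)[:2] for p in((84,107),(505,106),(491,408),(119,407))])
print("bed",bed,"yaws",[np.degrees(np.arctan2(*(d[::-1]))) for d in (bed[0]-bed[1],bed[3]-bed[2],bed[2]-bed[1],bed[3]-bed[0])],np.linalg.norm(bed[0]-bed[1]),np.linalg.norm(bed[1]-bed[2]))
ya=np.radians(-11.4); M=rz(ya)
bc=bed.mean(0); print("knob",K,"bedcentre in press",(bc-K)@M)
print("R",R,(R-K)@M,"H",H,(H-K)@M,"R-H",(R-H)@M)
w=np.array([atz("wrist",u(*p),.075,s)[:2] for p in((541,167),(623,167),(613,286),(532,284))])
print("well",w.mean(0),(w-K)@M,(w.mean(0)-K)@M)
# tray rim unknown z ; jar square right top corner at z=.09
print("sqcorner",[(atz("wrist",u(344,y),.09,s)[:2]-K)@M for y in (235,305)])
for n,z in(("lidtop_round",.11),("knob_top",.246),("jar_hex",.11)):
    pass
# lids seen in side/scene vs knob: predicted
for c in("scene","side"):
    print(c,proj(c,[[*K,.246],[*R,.11],[*H,.11]]))
```

```text
bed [[ 0.7998824  -0.13621628]
 [ 0.48997715 -0.07403018]
 [ 0.53597793  0.15928226]
 [ 0.84882543  0.09488931]] yaws [np.float64(-11.34637957023576), np.float64(-11.630676464986681), np.float64(78.84640212822153), np.float64(78.04269714126116)] 0.31608285144601883 0.23780405449948844
knob [ 0.6489218  -0.00619369] bedcentre in press [0.01595965 0.02073866]
R [0.59831871 0.022928  ] [-0.05536086  0.01854509] H [ 0.58784517 -0.03289143] [-0.05459466 -0.03824326] R-H [-0.0007662   0.05678835]
well [0.46704738 0.02039002] [[-0.1560286  -0.04890248]
 [-0.2106996  -0.04883493]
 [-0.21221737  0.02982025]
 [-0.15521731  0.0283589 ]] [-0.18354072 -0.00988957]
sqcorner [array([-0.02483046, -0.00534238]), array([-0.02397491,  0.0409508 ])]
scene [[328.68938282 215.83147237]
 [320.82814051 242.01205917]
 [300.49787128 250.27229591]]
side [[237.43457394 178.63316182]
 [249.46662366 229.05588296]
 [263.66895894 218.61907329]]
```

Carrier sits at (-27,-10) mm from the ram axis, so the square jar needs about (0,-18) mm. I'll turn back so the narrow side of the gripper faces the press.

>>> jog_arm(increments=[[0,0,0,1],[0,0,0,1],[0,0,0,1],[0,0,0,1],[0,0,0,1],[0,0,0,1],[0,0,0,1],[0,0,0,1],[0,0,0,1],[0,0,0,1]])

```text
time_s: 9.8
tcp_pos: [0.6118, 0.0636, 0.5007]
ee_rot: [[-0.843, -0.537, -0.0], [-0.537, 0.843, -0.0], [0.0, -0.0, -1.0]]
wrist_force: [-0.1, 0.7, 0.0]
gripper_width: 0.005
gripper_force: 0.0
```

>>> jog_arm(increments=[[0,0,0,1],[0,0,0,1],[0,0,0,1],[0,0,0,1],[0,0,0,1],[0,0,0,1],[0,0,0,1],[0,0,0,1],[0,0,0,1],[0,0,0,0.6]])

```text
time_s: 10.8
tcp_pos: [0.6118, 0.0636, 0.5007]
ee_rot: [[-0.98, 0.199, 0.0], [0.199, 0.98, 0.0], [0.0, 0.0, -1.0]]
wrist_force: [0.2, -0.4, 0.1]
gripper_width: 0.008
gripper_force: 0.0
```

```bash
cat >> h.py <<'E'
K=np.array([.6489,-.0062]); M=rz(np.radians(-11.4))
def pp():
    "tool pose in press frame (mm): x,y rel. ram axis, fingertip z"
    s=sense(); a=(s["tcp_pos"][:2]-K)@M; t=s["ee_rot"][:,2]
    tip=s["tcp_pos"]+.182*t; return np.round(np.r_[(tip[:2]-K)@M,tip[2]]*1000,1)
def W(px,py,tipz): return np.r_[K+M@[px/1000,py/1000],tipz/1000+.182]
E
python3 -c "
from h import *
print(pp(),yaw(sense()),plan(W(-183.5,-9.9,110)))"
```

```text
[-50.2  61.1 318.7] 168.54429809636468 [ 6.66 -3.56 10.44]
```

>>> jog_arm(increments=[[0.96,-0.51,0,0],[0.96,-0.51,0,0],[0.96,-0.51,0,0],[0.96,-0.51,0,0],[0.96,-0.51,0,0],[0.96,-0.51,0.9,0],[0.9,-0.5,0.9,0],[0,0,1,0],[0,0,1,0],[0,0,1,0]])

```text
time_s: 11.8
tcp_pos: [0.4669, 0.0198, 0.4045]
ee_rot: [[-0.981, 0.196, 0.001], [0.196, 0.981, 0.0], [-0.001, 0.001, -1.0]]
wrist_force: [-0.8, -0.1, 0.7]
gripper_width: 0.005
gripper_force: 0.0
```

>>> jog_arm(increments=[[0,0,1,0],[0,0,1,0],[0,0,1,0],[0,0,1,0],[0,0,1,0],[0,0,0.6,0],[0,0,0,0]])

```text
time_s: 12.5
tcp_pos: [0.4668, 0.0197, 0.2913]
ee_rot: [[-0.981, 0.196, -0.004], [0.196, 0.981, -0.001], [0.003, -0.002, -1.0]]
wrist_force: [-0.5, 0.5, 0.8]
gripper_width: 0.004
gripper_force: 0.0
```

Run:
```python
from h import *
print(pp())
s=st(); im=eyes.capture("wrist"); k=eyes.get_calibration("wrist")
cv2.imwrite("pics/w3.png",im)
```

```text
[-184.2  -10.9  109.3]
```

View pics/w3.png

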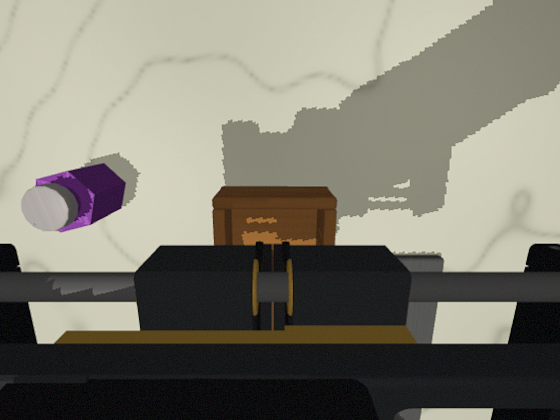

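The wrist picture shows the fingers (272,290) over the well (centre column 274). Lowering into it.

>>> jog_arm(increments=[[0,0,0.6,0],[0,0,0.6,0],[0,0,0.6,0],[0,0,0.6,0],[0,0,0.45,0],[0,0,0,0]])

```text
time_s: 13.15
tcp_pos: [0.4672, 0.0199, 0.2354]
ee_rot: [[-0.981, 0.196, -0.001], [0.196, 0.981, -0.0], [0.001, -0.001, -1.0]]
wrist_force: [0.6, -0.1, 0.2]
gripper_width: 0.003
gripper_force: 0.0
```

>>> jog_arm(increments=[[0,-0.5,0,0],[0,-0.15,0,0],[0,-0.1,0,0],[0,0,0,0]])

```text
time_s: 13.55
tcp_pos: [0.4643, 0.0048, 0.2362]
ee_rot: [[-0.98, 0.197, 0.001], [0.197, 0.98, 0.0], [-0.001, 0.0, -1.0]]
wrist_force: [-1.2, 0.5, -0.5]
gripper_width: 0.008
gripper_force: 0.0
```

```bash
python3 -c "
from h import *
print(pp(),sense()['wrist_force'],yaw(sense()))"
```

```text
[-183.   -25.7   54.2] [-1.16217709  0.47098511 -0.50877061] 168.66068595218337
```

>>> jog_arm(increments=[[0,-0.05,0,0],[0,-0.05,0,0],[0,0,0,0]])

```text
time_s: 13.85
tcp_pos: [0.4639, 0.0032, 0.2358]
ee_rot: [[-0.981, 0.196, 0.0], [0.196, 0.981, 0.0], [-0.0, 0.0, -1.0]]
wrist_force: [0.3, -1.0, 0.4]
gripper_width: 0.003
gripper_force: 0.0
```

>>> jog_arm(increments=[[0,-0.05,0,0],[0,-0.05,0,0],[0,0,0,0]])

```text
time_s: 14.15
tcp_pos: [0.4635, 0.0012, 0.2357]
ee_rot: [[-0.981, 0.196, -0.0], [0.196, 0.981, -0.0], [0.0, -0.0, -1.0]]
wrist_force: [-0.2, 0.2, 0.3]
gripper_width: 0.005
gripper_force: 0.0
```

>>> jog_arm(increments=[[0,-0.05,0,0],[0,-0.05,0,0],[0,0,0,0]])

```text
time_s: 14.45
tcp_pos: [0.4631, -0.0008, 0.2357]
ee_rot: [[-0.981, 0.196, -0.0], [0.196, 0.981, 0.0], [0.0, -0.0, -1.0]]
wrist_force: [-0.3, 0.4, -0.1]
gripper_width: 0.004
gripper_force: 0.0
```

```bash
python3 -c "
from h import *
print(pp(),sense()['wrist_force'])"
```

```text
[-183.2  -31.4   53.7] [-0.2917301   0.38359454 -0.07743489]
```

>>> jog_arm(increments=[[0,-0.05,0,0],[0,-0.05,0,0],[0,0,0,0]])

```text
time_s: 14.75
tcp_pos: [0.4628, -0.0026, 0.2358]
ee_rot: [[-0.981, 0.196, 0.0], [0.196, 0.981, 0.0], [-0.0, 0.0, -1.0]]
wrist_force: [1.0, 1.1, -0.7]
gripper_width: 0.006
gripper_force: 0.7
```

>>> jog_arm(increments=[[0,-0.05,0,0],[0,-0.05,0,0],[0,0,0,0]])

```text
time_s: 15.05
tcp_pos: [0.4624, -0.0047, 0.2358]
ee_rot: [[-0.981, 0.196, 0.0], [0.196, 0.981, 0.0], [-0.0, 0.0, -1.0]]
wrist_force: [0.3, 1.8, -0.7]
gripper_width: 0.006
gripper_force: 0.8
```

>>> jog_arm(increments=[[0,-0.05,0,0],[0,-0.05,0,0],[0,0,0,0]])

```text
time_s: 15.35
tcp_pos: [0.462, -0.0067, 0.2358]
ee_rot: [[-0.981, 0.196, 0.0], [0.196, 0.981, -0.0], [-0.0, -0.0, -1.0]]
wrist_force: [0.8, 0.8, -0.3]
gripper_width: 0.004
gripper_force: 0.7
```

```bash
python3 -c "
from h import *
print(pp(),sense()['wrist_force'])"
```

```text
[-183.1  -37.5   53.8] [ 0.79941651  0.80983832 -0.26621374]
```

Contact came at y ≈ -32.5 mm; continuing to about -50.5.

>>> jog_arm(increments=[[0,-0.15,0,0],[0,-0.2,0,0],[0,-0.2,0,0],[0,-0.1,0,0],[0,0,0,0],[0,0,0,0]])

```text
time_s: 15.95
tcp_pos: [0.4592, -0.0197, 0.2357]
ee_rot: [[-0.981, 0.196, -0.001], [0.196, 0.981, -0.001], [0.001, -0.001, -1.0]]
wrist_force: [-0.6, 0.5, 0.1]
gripper_width: 0.001
gripper_force: 0.0
```

Run:
```python
from h import *
print(pp(),sense()['wrist_force'])
ims=[]
for c,(x0,y0) in (("scene",(285,195)),("side",(205,165))):
    im=eyes.capture(c); cv2.imwrite(f"pics/{c}1.png",im)
    ims.append(cv2.resize(im[y0:y0+90,x0:x0+80],(400,450),interpolation=cv2.INTER_CUBIC))
    for n in ("jar_square","lidtop_square","jar_round","knob_top"):
        o=eyes.outline_of(c,n)
        if o:
            y,x=np.nonzero(o[0]["mask"]); print(c,n,round(o[0]["conf"],2),x.min(),x.max(),y.min(),y.max(),x.mean().round(1),y.mean().round(1))
cv2.imwrite("pics/c1.png",cv2.convertScaleAbs(np.hstack(ims),alpha=1.3))
```

```text
[-183.4  -50.9   53.7] [-0.60137223  0.49064291  0.07568797]
scene jar_square 0.92 313 339 256 287 326.0 271.4
scene lidtop_square 0.58 321 332 257 266 326.5 261.7
scene jar_round 0.8 305 323 241 270 312.9 253.9
scene knob_top 0.92 320 339 210 255 329.2 221.9
side jar_square 0.86 231 253 212 239 241.3 225.4
side lidtop_square 0.54 236 246 213 222 241.3 217.6
side jar_round 0.68 248 264 222 248 256.0 235.3
side knob_top 0.65 231 246 175 212 239.0 184.8
```

View pics/c1.png

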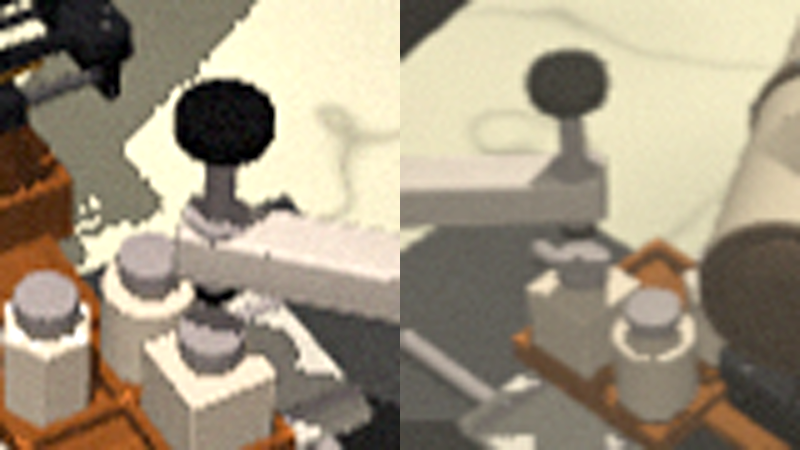

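The crop shows the square lid's centre at (212,330) in the scene part, with the dark foot at (213,297). In the side part the lid is at (583,255) and the foot at (577,232).

Run:
```python
from h import *
for c,(x0,y0) in (("scene",(285,195)),("side",(205,165))):
    p=proj(c,[[*K,z] for z in (.246,.2,.13,.11)]); print(c,(p-[x0,y0])*5)
    J=np.array([(proj(c,[[*(K+M@d),.11]])-proj(c,[[*K,.11]]))[0]*5 for d in ([.001,0],[0,.001])]); print("px(crop)/mm x,y",J)
    # round lid positions
uv={"scene":(285+147/5,195+252/5),"side":(205+254/5,165+308/5)}
for c in uv: print("round lid",c,(atz(c,uv[c],.11)[:2]-K)@M*1000)
uv={"scene":(285+212/5,195+326/5),"side":(205+183/5,165+252/5)}
for c in uv: print("sq lid",c,(atz(c,uv[c],.11)[:2]-K)@M*1000)
uv={"scene":(285+225/5,195+107/5),"side":(205+168/5,165+72/5)}
for c in uv: print("knob",c,(atz(c,uv[c],.246)[:2]-K)@M*1000)
```

```text
scene [[218.40165706 104.13794045]
 [213.90398487 181.68216933]
 [207.5212704  291.72635467]
 [205.7919591  321.54135814]]
px(crop)/mm x,y [[ 1.11391483  1.36945641]
 [ 1.83091021 -0.74896826]]
side [[162.21343813  68.17265057]
 [167.59020222 135.18805379]
 [175.29999573 231.28208202]
 [177.40512429 257.52017556]]
px(crop)/mm x,y [[-1.21677151 -0.80715558]
 [-1.27864605  0.87788081]]
round lid scene [-52.81605213  -0.93923108]
round lid side [-61.26290658  -0.18682069]
sq lid scene [3.82945148 1.05563508]
sq lid side [ 1.02432546 -5.36398703]
knob scene [2.94697846 1.51718541]
knob side [-4.64469897  0.18579494]
```

The square lid lies within about 1–2 mm of the ram axis in both views. I'll release the well, rise and move over the knob.

>>> jog_arm(increments=[[0,0.5,0,0],[0,0,-0.5,0],[0,0,-1,0],[0,0,-1,0],[0,0,-1,0],[0,0,-1,0],[0,0,-1,0],[0,0,-1,0],[0,0,-1,0],[0,0,-1,0]])

```text
time_s: 17.45
tcp_pos: [0.461, -0.0094, 0.4075]
ee_rot: [[-0.981, 0.195, 0.001], [0.195, 0.981, 0.0], [-0.001, 0.0, -1.0]]
wrist_force: [-0.2, 0.3, 0.3]
gripper_width: 0.006
gripper_force: 0.0
```

>>> jog_arm(increments=[[0,0,-1,0],[0,0,-1,0],[0,0,-1,0],[-1,0.2,0,0],[-1,0.2,0,0],[-1,0.2,0,0],[-1,0.2,0,0],[-1,0.2,0,0],[-1,0.2,0,0],[-1,0.2,0,0]])

```text
time_s: 18.45
tcp_pos: [0.6046, -0.0093, 0.4665]
ee_rot: [[-0.981, 0.196, 0.0], [0.196, 0.981, 0.0], [-0.0, 0.0, -1.0]]
wrist_force: [0.2, 0.1, 0.0]
gripper_width: 0.005
gripper_force: 0.0
```

```bash
python3 -c "
from h import *
print(pp(),plan(W(0,0,255)))"
```

```text
[-42.7 -11.8 284.5] [-2.14  0.58  1.48]
```

>>> jog_arm(increments=[[-1,0.3,0,0],[-1,0.28,0,0],[-0.14,0,0.4,0],[0,0,0.5,0],[0,0,0.5,0],[0,0,0.25,0],[0,0,0.25,0],[0,0,0.25,0],[0,0,0.25,0],[0,0,0,0]])

```text
time_s: 19.45
tcp_pos: [0.6481, -0.0066, 0.4175]
ee_rot: [[-0.981, 0.196, -0.001], [0.196, 0.981, -0.0], [0.001, -0.0, -1.0]]
wrist_force: [-2.2, 0.7, 2.1]
gripper_width: 0.007
gripper_force: 1.2
```

```bash
python3 -c "
from h import *
print(pp(),sense()['wrist_force'],sense()['moment'])"
```

```text
[ -0.8  -0.6 235.5] [-2.21333448  0.72878379  2.06293865] [-0.02858703  0.53502479  0.05435287]
```

On the knob with about 2 N. Pressing on in small steps.

>>> jog_arm(increments=[[0,0,0.1,0],[0,0,0.1,0]])

```text
time_s: 19.65
tcp_pos: [0.6483, -0.0066, 0.4141]
ee_rot: [[-0.981, 0.196, 0.0], [0.196, 0.981, -0.0], [-0.0, -0.0, -1.0]]
wrist_force: [-2.0, -0.3, 2.3]
gripper_width: 0.003
gripper_force: 1.4
```

>>> jog_arm(increments=[[0,0,0.1,0],[0,0,0.1,0]])

```text
time_s: 19.85
tcp_pos: [0.6484, -0.0066, 0.4098]
ee_rot: [[-0.981, 0.196, 0.0], [0.196, 0.981, -0.0], [-0.0, -0.0, -1.0]]
wrist_force: [-2.8, -1.1, 2.5]
gripper_width: 0.007
gripper_force: 1.5
```

>>> jog_arm(increments=[[0,0,0.1,0],[0,0,0.1,0]])

```text
time_s: 20.05
tcp_pos: [0.6484, -0.0066, 0.4057]
ee_rot: [[-0.981, 0.196, 0.0], [0.196, 0.981, -0.0], [-0.0, -0.0, -1.0]]
wrist_force: [-2.6, -1.4, 4.3]
gripper_width: 0.005
gripper_force: 2.1
```

>>> jog_arm(increments=[[0,0,0.1,0],[0,0,0.1,0]])

```text
time_s: 20.25
tcp_pos: [0.6483, -0.0066, 0.4033]
ee_rot: [[-0.981, 0.196, 0.001], [0.196, 0.981, -0.001], [-0.001, -0.0, -1.0]]
wrist_force: [-5.7, 0.3, 10.6]
gripper_width: 0.006
gripper_force: 5.1
```

>>> jog_arm(increments=[[0.02,0,0.1,0],[0.02,0,0.1,0]])

```text
time_s: 20.45
tcp_pos: [0.6478, -0.0065, 0.4004]
ee_rot: [[-0.981, 0.195, 0.004], [0.195, 0.981, -0.001], [-0.004, -0.0, -1.0]]
wrist_force: [-3.6, -0.3, 10.5]
gripper_width: 0.007
gripper_force: 5.2
```

>>> jog_arm(increments=[[0,0,0.1,0],[0,0,0.1,0]])

```text
time_s: 20.65
tcp_pos: [0.6477, -0.0065, 0.3966]
ee_rot: [[-0.981, 0.195, 0.004], [0.195, 0.981, -0.001], [-0.004, -0.0, -1.0]]
wrist_force: [-3.5, -0.3, 10.2]
gripper_width: 0.007
gripper_force: 5.4
```

>>> jog_arm(increments=[[0,0,0.1,0],[0,0,0.1,0]])

```text
time_s: 20.85
tcp_pos: [0.6477, -0.0065, 0.3935]
ee_rot: [[-0.981, 0.195, 0.004], [0.195, 0.981, -0.001], [-0.004, -0.0, -1.0]]
wrist_force: [-5.4, 0.3, 16.7]
gripper_width: 0.007
gripper_force: 8.3
```

>>> jog_arm(increments=[[0,0,0.1,0],[0,0,0.1,0]])

```text
time_s: 21.05
tcp_pos: [0.6475, -0.0064, 0.3915]
ee_rot: [[-0.981, 0.194, 0.006], [0.194, 0.981, -0.001], [-0.006, -0.0, -1.0]]
wrist_force: [-8.3, 2.0, 22.0]
gripper_width: 0.004
gripper_force: 11.2
```

At the stop with about 22 N by hand, so about 17 N on the lid; easing slightly and holding.

>>> jog_arm(increments=[[0,0,-0.03,0],[0,0,0,0],[0,0,0,0]])

```text
time_s: 21.35
tcp_pos: [0.6474, -0.0064, 0.3923]
ee_rot: [[-0.981, 0.194, 0.006], [0.194, 0.981, -0.001], [-0.006, -0.0, -1.0]]
wrist_force: [-8.5, 1.4, 20.4]
gripper_width: 0.007
gripper_force: 10.0
```

>>> jog_arm(increments=[[0,0,0,0],[0,0,0,0],[0,0,0,0],[0,0,0,0]])

```text
time_s: 21.75
tcp_pos: [0.6474, -0.0064, 0.3923]
ee_rot: [[-0.981, 0.194, 0.006], [0.194, 0.981, -0.001], [-0.006, -0.0, -1.0]]
wrist_force: [-7.3, 1.6, 20.6]
gripper_width: 0.004
gripper_force: 10.0
```

>>> jog_arm(increments=[[0,0,0,0],[0,0,0,0],[0,0,-0.3,0],[0,0,-0.4,0],[0,0,-0.5,0],[0,0,-0.6,0],[0,0,-0.7,0],[0,0,-0.7,0],[0,0,-0.6,0],[0,0,0,0]])

```text
time_s: 22.75
tcp_pos: [0.6479, -0.0062, 0.464]
ee_rot: [[-0.981, 0.196, 0.003], [0.196, 0.981, 0.001], [-0.003, 0.001, -1.0]]
wrist_force: [0.4, 0.1, -0.5]
gripper_width: 0.006
gripper_force: 0.0
```

Run:
```python
from h import *
print(pp(),plan(W(-188,-28.2,100)),sense()["wrist_force"])
for c in ("scene","side"):
    im=eyes.capture(c); cv2.imwrite(f"pics/{c}2.png",im)
    o=eyes.outline_of(c,"lidtop_square"); 
    for d in o[:1]:
        y,x=np.nonzero(d["mask"]); print(c,d["conf"],x.min(),x.max(),y.min(),y.max())
```

```text
[-5.00e-01  1.00e-01  2.82e+02] [ 9.38 -1.39  9.07] [ 0.4259902   0.136648   -0.46165605]
scene 0.42 320 333 257 270
side 0.67 178 214 318 372
```

>>> jog_arm(increments=[[0.93,-0.14,0,0],[0.93,-0.14,0,0],[0.93,-0.14,0,0],[0.93,-0.14,0,0],[0.93,-0.14,0,0],[0.93,-0.14,0,0],[0.93,-0.14,0.5,0],[0.93,-0.14,0.6,0],[0.93,-0.14,1,0],[0.93,-0.14,1,0]])

```text
time_s: 23.95
tcp_pos: [0.4586, 0.0025, 0.3993]
ee_rot: [[-0.981, 0.196, -0.0], [0.196, 0.981, 0.0], [0.001, 0.0, -1.0]]
wrist_force: [0.4, 0.5, -0.4]
gripper_width: 0.005
gripper_force: 0.0
```

>>> jog_arm(increments=[[0,0,1,0],[0,0,1,0],[0,0,1,0],[0,0,1,0],[0,0,1,0],[0,0,1,0],[0,0,0,0]])

```text
time_s: 24.65
tcp_pos: [0.4585, 0.0022, 0.2776]
ee_rot: [[-0.98, 0.197, -0.007], [0.197, 0.98, -0.002], [0.006, -0.003, -1.0]]
wrist_force: [0.1, 0.3, -0.8]
gripper_width: 0.004
gripper_force: 0.0
```

Run:
```python
from h import *
print(pp()); s=sense(); im=eyes.capture("wrist"); cv2.imwrite("pics/w4.png",im)
o=eyes.outline_of("wrist","finger_well"); y,x=np.nonzero(o[0]["mask"]); print(o[0]["conf"],x.min(),x.max(),y.min(),y.max())
ym=200
for px in (-214,-153): print([proj("wrist",[W(px,py,75-182)],s)[0].round() for py in(-28.2-40,-28.2+40)])
```

```text
[-189.5  -29.9   95.6]
0.94 209 341 197 325
[array([209., 207.]), array([343., 207.])]
[array([213., 299.]), array([338., 299.])]
```

The well is where predicted. Lowering, then pushing +x.

>>> jog_arm(increments=[[0,0,0.5,0],[0,0,0.5,0],[0,0,0.5,0],[0,0,0.5,0],[0,0,0.1,0],[-0.3,0.05,0,0],[-0.3,0,0,0],[-0.1,0,0,0],[0,0,0,0]])

```text
time_s: 25.65
tcp_pos: [0.4743, 0.0008, 0.2386]
ee_rot: [[-0.981, 0.196, 0.001], [0.196, 0.981, 0.0], [-0.001, 0.001, -1.0]]
wrist_force: [-0.6, -0.4, 0.2]
gripper_width: 0.009
gripper_force: 0.0
```

>>> jog_arm(increments=[[-0.05,0,0,0],[-0.05,0,0,0],[0,0,0,0]])

```text
time_s: 25.95
tcp_pos: [0.4756, 0.0005, 0.2384]
ee_rot: [[-0.981, 0.196, 0.0], [0.196, 0.981, 0.0], [-0.0, 0.0, -1.0]]
wrist_force: [0.7, 0.3, 1.1]
gripper_width: 0.005
gripper_force: 0.0
```

>>> jog_arm(increments=[[-0.05,0,0,0],[-0.05,0,0,0],[0,0,0,0]])

```text
time_s: 26.25
tcp_pos: [0.4776, 0.0001, 0.2384]
ee_rot: [[-0.981, 0.196, -0.0], [0.196, 0.981, -0.0], [0.0, -0.0, -1.0]]
wrist_force: [0.3, 0.5, 0.9]
gripper_width: 0.006
gripper_force: 0.0
```

>>> jog_arm(increments=[[-0.05,0,0,0],[-0.05,0,0,0],[0,0,0,0]])

```text
time_s: 26.55
tcp_pos: [0.4793, -0.0004, 0.2382]
ee_rot: [[-0.981, 0.196, -0.001], [0.196, 0.981, -0.0], [0.001, -0.0, -1.0]]
wrist_force: [-1.7, 0.2, 1.2]
gripper_width: 0.005
gripper_force: 1.0
```

```bash
python3 -c "
from h import *
print(pp(),sense()['wrist_force'])"
```

```text
[-167.5  -27.9   56.2] [-1.70363314  0.16432212  1.18437096]
```

>>> jog_arm(increments=[[-0.2,0,0,0],[-0.35,0,0,0],[-0.4,0,0,0],[-0.4,0,0,0],[-0.4,0,0,0],[-0.4,0,0,0],[-0.3,0,0,0],[-0.2,0,0,0],[-0.05,0,0,0],[0,0,0,0]])

```text
time_s: 27.55
tcp_pos: [0.5332, -0.0108, 0.2385]
ee_rot: [[-0.981, 0.196, 0.002], [0.196, 0.981, 0.0], [-0.002, 0.001, -1.0]]
wrist_force: [-1.2, -0.3, -0.4]
gripper_width: 0.003
gripper_force: 0.3
```

Run:
```python
from h import *
print(pp(),sense()['wrist_force'])
ims=[]
for c,(x0,y0) in (("scene",(285,195)),("side",(205,165))):
    im=eyes.capture(c); cv2.imwrite(f"pics/{c}3.png",im)
    ims.append(cv2.resize(im[y0:y0+90,x0:x0+80],(400,450),interpolation=cv2.INTER_CUBIC))
    for n in ("lidtop_round","jar_round"):
        o=eyes.outline_of(c,n)
        if o:
            y,x=np.nonzero(o[0]["mask"]); print(c,n,round(o[0]["conf"],2),x.min(),x.max(),y.min(),y.max(),x.mean().round(1),y.mean().round(1))
cv2.imwrite("pics/c3.png",cv2.convertScaleAbs(np.hstack(ims),alpha=1.3))
```

```text
[-112.1  -27.2   56.5] [-1.1535544  -0.28436539 -0.41145913]
scene lidtop_round 0.67 320 333 255 268 326.7 261.8
scene jar_round 0.88 316 335 256 286 325.0 270.1
side jar_round 0.34 230 243 175 189 236.5 181.0
```

View pics/c3.png

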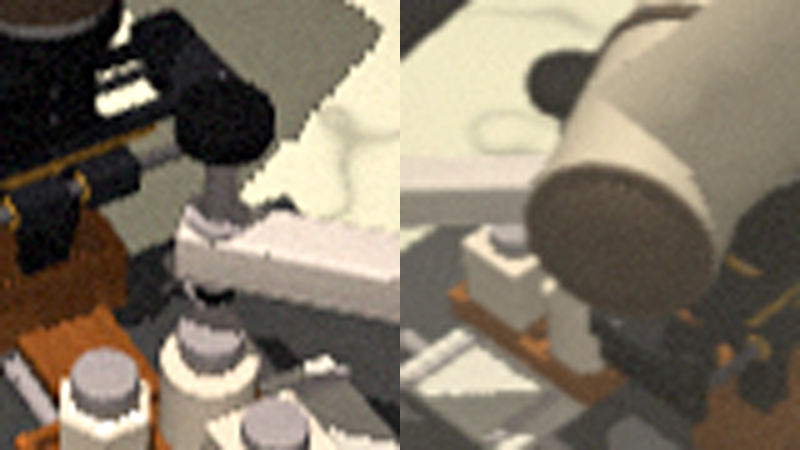

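The scene part shows the round lid at (212,330) under the foot (213,295), as the square lid was. In the side part the robot hides the lid. I'll retreat, go above the knob and check from the side again.

>>> jog_arm(increments=[[0.4,0,0,0],[0.1,0,-0.5,0],[0,0,-1,0],[0,0,-1,0],[0,0,-1,0],[0,0,-1,0],[0,0,-1,0],[0,0,-1,0],[0,0,-1,0],[0,0,-1,0]])

```text
time_s: 28.85
tcp_pos: [0.522, -0.009, 0.4101]
ee_rot: [[-0.981, 0.196, 0.001], [0.196, 0.981, 0.0], [-0.001, 0.0, -1.0]]
wrist_force: [0.6, 0.0, 0.2]
gripper_width: 0.006
gripper_force: 0.0
```

>>> jog_arm(increments=[[0,0,-1,0],[0,0,-1,0],[0,0,-1,0],[-1,0.2,0,0],[-1,0.2,0,0],[-1,0.25,0,0],[-1,0.25,0,0],[-1,0.25,0,0],[-1,0.25,0,0],[0,0,0,0]])

```text
time_s: 29.85
tcp_pos: [0.6471, -0.0047, 0.4678]
ee_rot: [[-0.981, 0.196, -0.0], [0.196, 0.981, -0.0], [0.0, -0.0, -1.0]]
wrist_force: [-0.1, 0.7, 0.4]
gripper_width: 0.004
gripper_force: 0.0
```

Run:
```python
from h import *
print(pp(),plan(W(0,0,252)))
ims=[]
for c,(x0,y0) in (("scene",(285,195)),("side",(205,165))):
    im=eyes.capture(c); cv2.imwrite(f"pics/{c}4.png",im)
    ims.append(cv2.resize(im[y0:y0+90,x0:x0+80],(400,450),interpolation=cv2.INTER_CUBIC))
    for n in ("lidtop_round","jar_round","jar_square"):
        o=eyes.outline_of(c,n)
        if o:
            y,x=np.nonzero(o[0]["mask"]); print(c,n,round(o[0]["conf"],2),x.min(),x.max(),y.min(),y.max(),x.mean().round(1),y.mean().round(1))
cv2.imwrite("pics/c4.png",cv2.convertScaleAbs(np.hstack(ims),alpha=1.3))
```

```text
[ -2.1   1.  285.8] [-0.1  -0.05  1.69]
scene lidtop_round 0.45 320 333 256 267 326.5 261.6
scene jar_round 0.85 317 335 256 285 325.3 269.4
scene jar_square 0.9 325 353 273 304 339.1 288.3
side lidtop_round 0.66 236 246 213 222 241.0 217.9
side jar_round 0.59 233 250 213 239 241.7 226.3
side jar_square 0.75 218 237 210 229 226.9 218.1
```

View pics/c4.png

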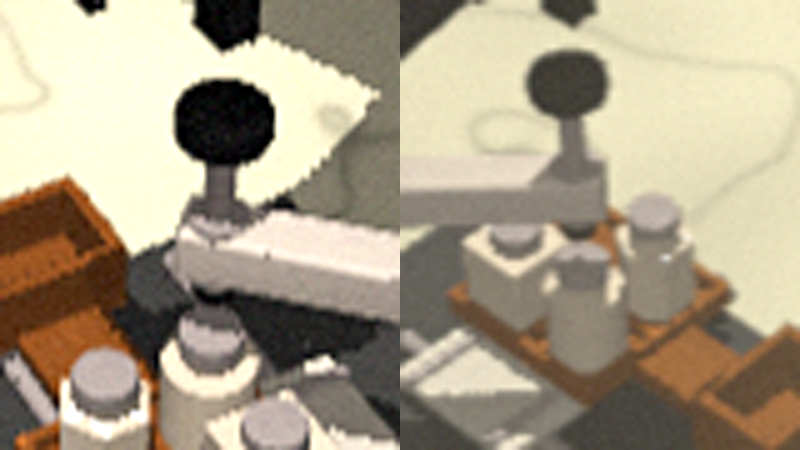

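The round lid sits on the same pixels as the centred square lid did: scene (326.5,261.6), side (241,217.9). The square lid now sits low. Pressing.

>>> jog_arm(increments=[[-0.1,-0.05,0.5,0],[0,0,0.7,0],[0,0,0.5,0],[0,0,0.25,0],[0,0,0.25,0],[0,0,0.25,0],[0.02,0,0.2,0],[0.02,0,0.2,0],[0,0,0.2,0],[0,0,0,0]])

```text
time_s: 31.25
tcp_pos: [0.6471, -0.0064, 0.4072]
ee_rot: [[-0.981, 0.196, 0.001], [0.196, 0.981, -0.0], [-0.001, 0.0, -1.0]]
wrist_force: [0.4, -1.3, 2.9]
gripper_width: 0.007
gripper_force: 1.4
```

>>> jog_arm(increments=[[0,0,0.1,0],[0,0,0.1,0]])

```text
time_s: 31.45
tcp_pos: [0.647, -0.0063, 0.4043]
ee_rot: [[-0.981, 0.196, 0.002], [0.196, 0.981, -0.0], [-0.002, -0.0, -1.0]]
wrist_force: [-0.9, -0.7, 8.6]
gripper_width: 0.002
gripper_force: 4.0
```

>>> jog_arm(increments=[[0,0,0.1,0],[0,0,0.1,0]])

```text
time_s: 31.65
tcp_pos: [0.6469, -0.0063, 0.4018]
ee_rot: [[-0.981, 0.195, 0.003], [0.195, 0.981, -0.001], [-0.003, -0.0, -1.0]]
wrist_force: [-1.6, -0.7, 9.7]
gripper_width: 0.009
gripper_force: 5.2
```

>>> jog_arm(increments=[[0,0,0.1,0],[0,0,0.1,0]])

```text
time_s: 31.85
tcp_pos: [0.6468, -0.0063, 0.3981]
ee_rot: [[-0.981, 0.195, 0.003], [0.195, 0.981, -0.001], [-0.003, -0.0, -1.0]]
wrist_force: [-2.2, -1.1, 10.4]
gripper_width: 0.006
gripper_force: 5.3
```

>>> jog_arm(increments=[[0,0,0.1,0],[0,0,0.1,0]])

```text
time_s: 32.05
tcp_pos: [0.6468, -0.0063, 0.3944]
ee_rot: [[-0.981, 0.195, 0.003], [0.195, 0.981, -0.001], [-0.003, -0.0, -1.0]]
wrist_force: [-4.7, -0.7, 14.2]
gripper_width: 0.005
gripper_force: 7.0
```

>>> jog_arm(increments=[[0,0,0.1,0],[0,0,0.03,0],[0,0,0,0]])

```text
time_s: 32.35
tcp_pos: [0.6466, -0.0062, 0.3935]
ee_rot: [[-0.981, 0.195, 0.004], [0.195, 0.981, -0.001], [-0.005, -0.0, -1.0]]
wrist_force: [-4.1, -0.5, 15.9]
gripper_width: 0.006
gripper_force: 8.2
```

>>> jog_arm(increments=[[0,0,0.09,0],[0,0,0,0],[0,0,0,0]])

```text
time_s: 32.65
tcp_pos: [0.6465, -0.0062, 0.3926]
ee_rot: [[-0.981, 0.195, 0.005], [0.195, 0.981, -0.001], [-0.005, -0.0, -1.0]]
wrist_force: [-6.0, 1.0, 18.6]
gripper_width: 0.008
gripper_force: 9.5
```

>>> jog_arm(increments=[[0,0,0,0]])

```text
time_s: 32.75
tcp_pos: [0.6465, -0.0062, 0.3926]
ee_rot: [[-0.981, 0.195, 0.005], [0.195, 0.981, -0.001], [-0.005, -0.0, -1.0]]
wrist_force: [-5.6, -0.1, 18.2]
gripper_width: 0.009
gripper_force: 9.5
```

>>> jog_arm(increments=[[0,0,0.06,0],[0,0,0,0],[0,0,0,0],[0,0,0,0],[0,0,0,0],[0,0,0,0],[0,0,0,0],[0,0,0,0],[0,0,0,0]])

```text
time_s: 33.65
tcp_pos: [0.6464, -0.0062, 0.392]
ee_rot: [[-0.981, 0.194, 0.006], [0.194, 0.981, -0.001], [-0.006, -0.0, -1.0]]
wrist_force: [-6.9, 0.4, 21.2]
gripper_width: 0.001
gripper_force: 10.4
```

>>> jog_arm(increments=[[0,0,-0.3,0],[0,0,-0.4,0],[0,0,-0.5,0],[0,0,-0.6,0],[0,0,-0.7,0],[0,0,-0.8,0],[0,0,-0.8,0],[0.5,0,-1,0],[1,0,-1,0],[1,0,0,0]])

```text
time_s: 34.65
tcp_pos: [0.5976, 0.0039, 0.5098]
ee_rot: [[-0.981, 0.196, 0.003], [0.196, 0.981, 0.001], [-0.003, 0.001, -1.0]]
wrist_force: [0.7, 0.7, 0.3]
gripper_width: 0.009
gripper_force: 0.0
```

Run:
```python
from h import *
print(pp(),sense()["wrist_force"])
ims=[]
for c,(x0,y0) in (("scene",(285,195)),("side",(205,165))):
    im=eyes.capture(c)
    ims.append(cv2.resize(im[y0:y0+110,x0:x0+95],(400,463),interpolation=cv2.INTER_CUBIC))
cv2.imwrite("pics/c5.png",cv2.convertScaleAbs(np.hstack(ims),alpha=1.3))
```

```text
[-51.9   0.  327.8] [0.70259296 0.68511435 0.26038039]
```

View pics/c5.png

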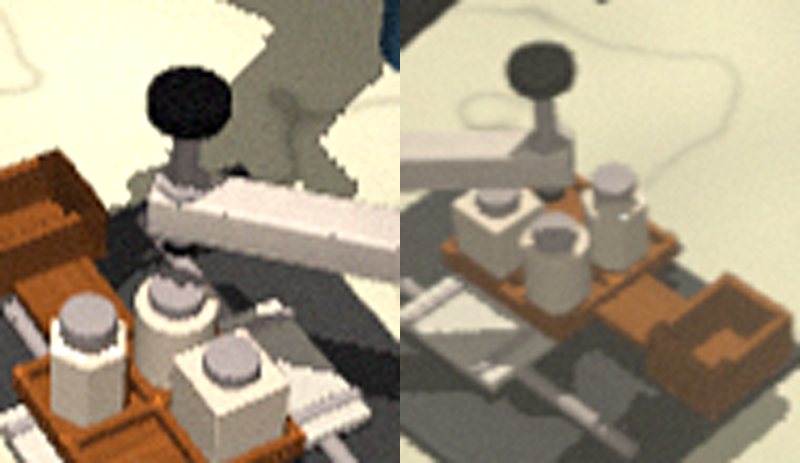

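The square (232,360) and round (177,292) lids sit low, and the hex lid (90,318) stands proud. All three jars are upright, the ram is up, and the robot touches nothing.

```bash
python3 -c "
from station import r
print(r.finish_job())"
```

```text
the job is handed in; nothing more can be done
None
```

The square jar's lid and then the round jar's lid were pressed fully home, each with about 15–17 N on the lid for over half a second. The hex lid still stands proud, the jars are upright with the ram up, and the job is handed in at about 35 s.

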